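Slide a parts box onto the counting scale

TASK

Get the blue parts box counted on the scale: with the fingers, push it gently along the grey infeed deck and down the lane between the two yellow guard rails until the whole box stands on the steel weighing plate, without gripping or lifting it and without the box or the hand touching either rail, which would spoil the weighing. Then, with the hand off the box, press the green count key fully down and let it go. Leave the other things on the bench as they are.

Things in the scene. Friction and masses are not known exactly. Their poses are not given: they have to be found in the camera images.
- plate (a point): Centre of the top of the scale's flat steel weighing plate (136 mm in x, 200 mm in y), 55 mm above the bench. Axes of the scale: z up, y along the lane towards the infeed deck (the box is pushed towards -y), x across the lane, away from the keypad. The scale is fixed; its place varies by 6 x 10 cm, its yaw from 0 to 0.35 rad.
- deck (a point): Centre of the top of the flat grey infeed deck, level with the plate and 207 mm towards +y from its centre; the deck is 170 mm wide (x) and 206 mm long (y), has no raised edge and meets the plate without a step. Axes as plate.
- rail_near: Yellow guard rail on the keypad side, fixed. Origin and axes as plate. Bar from y = -105 to 105 mm, inner face at x = -54 mm, outer at -60 mm, from 13 to 27 mm above the plate; steel brackets at y = -80 and 80 mm, part of the rail, hold it from outside (out to x = -80 mm, up to 23 mm above the plate). The lane between the rails is 108 mm wide. Nothing may touch it.
- rail_far: The other yellow guard rail, its mirror image: origin and axes as plate, inner face at x = +54 mm, outer at +60 mm, brackets out to +80 mm. Nothing may touch it.
- parts_box: Closed blue assortment box with a clear lid, coloured parts inside: a plain upright block 84 mm in its x, 120 mm in its y, 42 mm high, about 0.3 to 0.55 kg. Origin at the centre of its underside, z up. It starts loose on the infeed deck before the lane, its y axis within 0.3 rad of the lane's and its centre within 22 mm of the lane's centre line; it slides with friction (about 1.5 to 5 N to push).
- count_key (a joint): Travel of the green count key: 0 up, 0.005 m fully down; a spring returns it; about 1.5 N starts it and 5 N holds it fully down.
- key_top (a point): Centre of the top of the green count key, a square of 24 by 26 mm on the keypad before the plate, 50 mm above the bench when up, 10 mm proud of the flat keypad, pressed straight down; in the scale's axes 120 mm towards -x and 45 mm towards -y from the plate's centre. The other (white) keys and the display are flat.
- tin: Small metal tin, 50 x 60 x 18 mm, origin at the centre of its underside, loose on the bench; leave it alone.
- solder_tube: Upright solder tube with a blue cap, 22 mm across, 80 mm high (82 with the cap), origin at the centre of its foot, loose on the bench; leave it alone.
- cutters: Green-handled end cutters lying flat, 145 mm along x by 65 mm, 14 mm high, origin under their middle; leave them alone.
- meter: Black multimeter with yellow sides lying on its back, 140 mm along x by 76 mm, 42 mm high, origin at the centre of its underside; leave it alone.
Mind the look-alikes: they are no part of the job. What is shaped like the parts_box but orange is not meant.

How it is judged (in metres and radians):
On the way, in this order (a step that is already met when the one before it is completed fails the run):
1. the front of the box is in the lane between the rails (y of parts_box in the frame of plate below 0.15 m and x of parts_box in the frame of plate between -0.014 and 0.014 m).
2. the whole box stands still on the weighing plate, between the rails, with the fingers off it (y of parts_box in the frame of plate between -0.035 and 0.035 m and x of parts_box in the frame of plate between -0.013 and 0.013 m and z of parts_box in the frame of plate between -0.004 and 0.004 m and angle between parts_box's own z axis and vertical below 0.05 rad and linear speed of parts_box below 0.01 m/s and angular speed of parts_box below 0.1 rad/s and contact force between parts_box and the fingers below 0.1 N), for 0.2 s.
3. the count key is pressed down while the box stands on the plate untouched (y of parts_box in the frame of plate between -0.035 and 0.035 m and x of parts_box in the frame of plate between -0.013 and 0.013 m and z of parts_box in the frame of plate between -0.004 and 0.004 m and angle between parts_box's own z axis and vertical below 0.05 rad and contact force between parts_box and the fingers below 0.1 N and value of joint count_key above 0.004 m).
At the end, for the whole second after the job is handed in: The box stands at rest and level wholly on the weighing plate between the rails (its centre within 35 mm of the plate's centre along the lane and 13 mm across), and the count key, pressed at least 4 mm down after the box was in place with the fingers off it, is up again (y of parts_box in the frame of plate between -0.035 and 0.035 m and x of parts_box in the frame of plate between -0.013 and 0.013 m and z of parts_box in the frame of plate between -0.004 and 0.004 m and angle between parts_box's own z axis and vertical below 0.05 rad and linear speed of parts_box below 0.01 m/s and angular speed of parts_box below 0.1 rad/s and value of joint count_key below 0.001 m); the robot touches nothing.
It fails at once if something touches a guard rail or its brackets (contact force between any of rail_near, rail_far and anything else above 0.3 N).
It fails at once if the box is lifted, tipped or dropped off the deck (z of parts_box in the frame of plate above 0.008 m or z of parts_box in the frame of plate below -0.008 m or angle between parts_box's own z axis and vertical above 0.12 rad).
It fails at once if the box is gripped or shoved hard (over 25 N) (contact force between parts_box and the fingers above 25 N).
It fails at once if another thing on the bench is moved by more than 15 mm (distance of any of tin, solder_tube, cutters, meter from where it was at the start of the episode above 0.015 m).
It also fails if it takes over 72 s, if anything falls off the work surface, if the arm or the gripper's body presses on something with over 40 N, if the wrist force passes 120 N, or if a joint passes its speed limit or range.

ROBOT

A 6-joint arm with a two-finger parallel gripper is mounted at the origin on the work surface. World frame = base frame: x ahead of the robot, y to its left, z up, the work surface at z = 0. Lengths are in mm, angles in rad, forces in N, time in s.
With the tool pointing down it reaches from about 250 to 775 mm from the base axis. Payload 4 kg.
Tool frame: the origin (TCP) lies at the very end of the fingers, on their centre line; the grasp point (between the pads) lies 19 mm behind it; y points along the fingers, x is the direction in which the jaws open and shut, and the axes are right-handed (so a half turn about y gives the same grasp; the last joint's range is limited). The gripper opens to 94 mm and grips with 3 to 60 N. Pads are 16 mm wide; open, the fingers measure 119 mm over their backs; the gripper's body (75 mm by 177 mm) begins 78 mm behind the grasp point.
Start: joints at [-1.297, 0.087, 1.371, -0, 1.684, -0.103], TCP at [202.37, -511.439, 176.506] pointing down, gripper open.
Joint ranges: [-3.1, 3.1], [-0.76, 2.03], [0.27, 2.55], [-1.08, 4.22], [0.17, 2.65], [-2.57, 2.57]. Speed limits (rad/s): [2.79, 2.79, 3.14, 3.14, 3.14, 3.14].

INTERFACE

Orientations are given as [roll, pitch, yaw] about the fixed x, y, z axes, in that order (R = Rz(yaw) Ry(pitch) Rx(roll)).
In Python, from station import r gives the robot as it stands. The module is installed in compiled form; this text tells all that it offers.
- The arm moves only by the tool carry_out, never from a script. Its argument "targets" is a list of rows, each an object of numbers: "fingers": the opening, from -1 (shut) to 1 (fully open); "tx", "ty", "tz": the shift along the world's x, y, z in cm; "wx", "wy", "wz": the turn, a rotation vector about the world's x, y, z in degrees. In form: [{"fingers": .., "tx": .., "ty": .., "tz": .., "wx": .., "wy": .., "wz": ..}, ...]. A call has 1 to 10 rows; each row is the pose to reach, as a shift and turn from the pose commanded when the call began; what a row does not reach only later rows make up. A row lasts 1/10 s, in which the tool goes at most 50 mm and 8.59 degrees, less where a joint would pass 70% of its speed; a pose out of reach is approached as far as the arm can. A call with a gripper value outside its range is refused whole. The fingers move at their own pace and stop on an object; the grip force is fixed at half the most. Time passes only in rows, so rows that repeat a pose let the fingers close. It gives the time, the measured TCP pose, the force and the opening at its end, in the units of the state.
- r.get_state(): the state, without advancing time (a new reading comes with each control period).
- r.snapshot(name): name is "scene" or "top"; returns (picture, depth): 384x512x3 uint8, red, green, blue; 384x512 float32, mm along the optical axis (not along the pixel's ray), 0 where there is no reading.
- r.calibration(name): a dict with "intrinsics" (3x3 intrinsics, pixels), "extrinsics" (4x4, takes a point from world to camera coordinates). Camera axes: x right, y down, z forward; pixel columns grow to the right and rows downward; lengths in mm; the calibration is good to about 2 mm. A picture is of the moment at which its call begins. calibration takes no time and is no camera call.
- r.close_job(): hands the job in, once; it reports no verdict.
The state is a dict: "time_s": time; "joints": joint angles; "joint_vel": joint speeds; "joint_efforts": joint torques, N m; "tcp_pos": TCP position; "orientation": TCP orientation; "contact_force": force on the tool from outside, world axes, zero at the start; "torque": the same for the moment, N m; "width": finger opening in mm.
Only numpy, scipy, OpenCV 4.12 (cv2) and the standard library are available. Lean on these libraries where they do the work, as an engineer would, in place of code of your own. Each camera call takes 0.05 s, during which the arm holds its last target. There are 200 camera calls.

## Working session

There is one attempt and no reset: what is moved stays moved. The work goes in short steps, Python scripts to look and compute and a tool call to move; the robot and the scene stay as the last step left them, time stands still between calls to the robot, and variables do not carry over. Pictures are saved under pics/ and viewed, about 8 in all and at most 12, crops included, and the job is handed in when it is done.

Besides the shell and the picture viewer there is one more tool, called after "Call:" as name([rows], argument=value, ...), one row to a line, values as JSON. carry_out: Moves the arm, as the interface text tells. Its arguments: {"type":"object","properties":{"targets":{"type":"array","items":{"type":"object","properties":{"fingers":{"type":"number"},"tx":{"type":"number"},"ty":{"type":"number"},"tz":{"type":"number"},"wx":{"type":"number"},"wy":{"type":"number"},"wz":{"type":"number"}}}}},"required":["targets"]}

```bash
mkdir -p pics; cat > h.py <<'E'
import numpy as np, cv2
from station import r
def snap(n,f):
    p,d=r.snapshot(n); cv2.imwrite(f'pics/{f}.png',p[:,:,::-1]); np.savez(f'pics/{f}.npz',p=p,d=d); return p,d
def ray(n,uv,z):
    c=r.calibration(n);K=np.array(c['intrinsics']);T=np.array(c['extrinsics']);R=T[:3,:3];t=T[:3,3]
    o=-R.T@t; uv=np.atleast_2d(uv).astype(float)
    d=(R.T@np.linalg.inv(K)@np.c_[uv,np.ones(len(uv))].T).T
    return o+d*((z-o[2])/d[:,2:])
def proj(n,P):
    c=r.calibration(n);K=np.array(c['intrinsics']);T=np.array(c['extrinsics'])
    q=(T[:3,:3]@np.atleast_2d(P).T).T+T[:3,3]; q=(K@q.T).T; return q[:,:2]/q[:,2:]
E
python3 - <<'E'
from h import *
a,_=snap('top','t0'); b,_=snap('scene','s0')
for n in('top','scene'):
    c=r.calibration(n);T=np.array(c['extrinsics']);print(n,np.round(c['intrinsics'],1).tolist(),np.round(-T[:3,:3].T@T[:3,3]),np.round(T[:3,:3],2).tolist())
print(r.get_state())
E
```

```text
top [[348.8, 0.0, 262.4], [0.0, 348.8, 187.9], [0.0, 0.0, 1.0]] [ 490.   26. 1014.] [[0.01, -1.0, -0.01], [-1.0, -0.01, -0.08], [0.08, 0.01, -1.0]]
scene [[362.3, 0.0, 254.5], [0.0, 362.3, 189.0], [0.0, 0.0, 1.0]] [1348.  122.  646.] [[-0.09, 1.0, -0.0], [0.58, 0.05, -0.81], [-0.81, -0.07, -0.58]]
{'time_s': 0.1, 'joints': array([-1.29709418e+00,  8.78958886e-02,  1.37208487e+00, -1.85330521e-05,
        1.68362651e+00, -1.03117033e-01]), 'joint_vel': array([-4.35087890e-05, -1.46804446e-03, -3.72941074e-03,  5.04689290e-04,
       -8.63146837e-04,  2.94804419e-04]), 'joint_efforts': array([ 1.62480083e-03, -3.41254592e+01, -3.03300762e+01,  7.19699543e-02,
        3.04596894e-02, -9.47934109e-05]), 'tcp_pos': array([ 202.20956945, -510.88010664,  175.42247645]), 'orientation': array([-1.57060728,  0.00200581, -1.19397903]), 'contact_force': array([ 0.88790002, -0.05754716,  0.15831868]), 'torque': array([ 0.00154606, -0.00216303, -0.01881992]), 'width': 93.9239995177621}
```

View pics/t0.png

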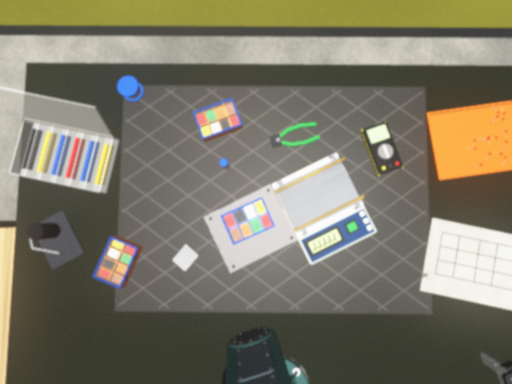

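View pics/s0.png

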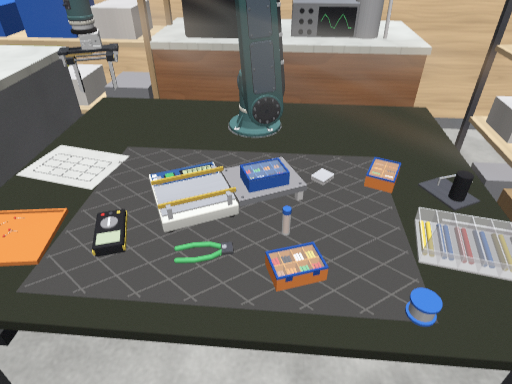

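The top view shows the blue box on the grey deck at (248,220), with the rails as gold bars and the green key at (352,226). There are three box-shaped things:
- (248,220) has blue sides in the scene view (265,175) and stands on the deck.
- (218,119) has orange sides in the scene view.
- (117,262) also has orange sides in the scene view.

The one on the deck is the one meant. I'll confirm it with a crop and measure.

```bash
python3 - <<'E'
from h import *
p=np.load('pics/t0.npz')['p']; d=np.load('pics/t0.npz')['d']; hsv=cv2.cvtColor(p,cv2.COLOR_RGB2HSV)
def comps(m,name,box,mina=15):
    k=np.zeros_like(m);u0,v0,u1,v1=box;k[v0:v1,u0:u1]=m[v0:v1,u0:u1]
    n,l,s,c=cv2.connectedComponentsWithStats(k)
    for i in range(1,n):
        if s[i,4]>=mina:
            q=np.argwhere(l==i)[:,::-1].astype(np.float32);print(name,s[i,4],c[i].round(1),cv2.minAreaRect(q))
B=(200,145,385,280)
comps(cv2.inRange(hsv,(12,90,100),(28,255,255)),'yel',B)
comps(cv2.inRange(hsv,(50,90,60),(85,255,255)),'grn',B)
comps(cv2.inRange(hsv,(108,100,60),(130,255,255)),'blu',(200,180,290,260))
# deck plane height check & crop
for uv in[(220,240),(235,262),(320,195),(248,220),(352,226)]: print(uv,d[uv[1],uv[0]])
cv2.imwrite('pics/c1.png',cv2.resize(p[145:275,195:390,::-1],None,fx=4,fy=4,interpolation=cv2.INTER_CUBIC))
E
```

```text
yel 83 [372.5 161. ] ((372.05224609375, 160.18316650390625), (32.688636779785156, 3.155273914337158), 67.7509765625)
yel 127 [313.5 172.9] ((310.20001220703125, 174.90000915527344), (2.683281421661377, 75.57909393310547), 63.43495178222656)
yel 112 [333.8 210.3] ((329.60003662109375, 212.7000274658203), (2.683281421661377, 76.47352600097656), 63.43495178222656)
yel 55 [245.5 229.6] ((245.60003662109375, 229.7000274658203), (8.9442720413208, 5.81377649307251), 63.43495178222656)
grn 17 [291.9 145.1] ((292.0, 145.5), (1.0, 14.0), 90.0)
grn 97 [351.8 226.4] ((351.9000549316406, 226.29998779296875), (9.391485214233398, 10.28591251373291), 63.43495178222656)
(220, 240) 950.91626
(235, 262) 945.1769
(320, 195) 960.959
(248, 220) 912.7795
(352, 226) 958.4789
```

View pics/c1.png

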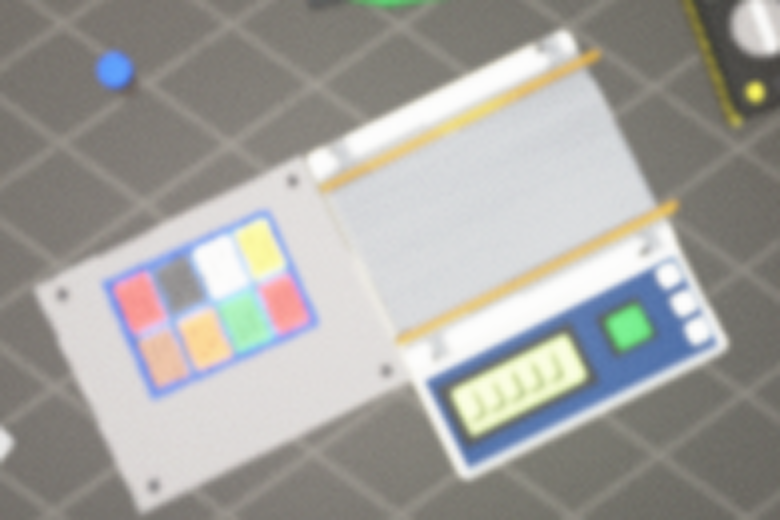

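```bash
cat >> h.py <<'E'
def fit(M,W):
    M=np.array(M,float);W=np.array(W,float);a=M-M.mean(0);b=W-W.mean(0)
    th=np.arctan2((a[:,0]*b[:,1]-a[:,1]*b[:,0]).sum(),(a*b).sum())
    R=np.array([[np.cos(th),-np.sin(th)],[np.sin(th),np.cos(th)]]);t=W.mean(0)-R@M.mean(0)
    return th,R,t,W-(M@R.T+t)
E
python3 - <<'E'
from h import *
U=lambda a:(np.array(a)+.5)/4-.5+[195,145]
pts=[((322,187),82,(57,105)),((600,55),82,(57,-105)),((400,340),82,(-57,105)),((677,207),82,(-57,-105)),
((628,328),50,(-120,-45)),((36,288),55,(85,310)),((303,157),55,(85,104)),((140,513),55,(-85,310))]
W=np.array([ray('top',U(p),z)[0,:2] for p,z,m in pts]);M=[m for *_,m in pts]
th,R,t,e=fit(M,W);print(th,t,e.round(1).tolist())
bx=np.array([ray('top',U(p),97)[0,:2] for p in[(105,282),(268,211),(318,322),(155,397)]])
t2,R2,c2,e2=fit([(42,60),(42,-60),(-42,-60),(-42,60)],bx);print('box',t2,c2,e2.round(1).tolist(),'in plate',R.T@(c2-t),t2-th)
for n,P in dict(tin=(185,257,18),tube=(223,162,82)).items():
    w=ray('top',P[:2],P[2])[0];print(n,w.round(),(R.T@(w[:2]-t)).round())
print('key',R@[-120,-45]+t)
E
```

```text
0.461815617985507 [ 551.50784097 -121.73714293] [[1.8, -0.4], [-1.1, 0.6], [2.4, -1.9], [-1.3, 1.1], [0.3, 1.3], [-1.0, -1.5], [-1.1, 0.4], [0.1, 0.5]]
box 0.4285548818417605 [479.8566263   69.60955822] [[-0.3, -2.0], [-2.7, 0.7], [1.3, 2.3], [1.7, -1.0]] in plate [ 21.1137751  203.22811102] -0.03326073614374653
tin [374. 249.  18.] [  7. 411.]
tube [636. 138.  82.] [191. 195.]
key [ 464.12928512 -215.49207868]
```

Crop: the blue-rimmed assortment box sits on the deck (crop centre 212,303) and the green key is at (628,328), so this is the right box. It is about 21 mm off centre towards +x. The plan is:
1. Push it sideways on the deck with both fingertips lined up along the lane.
2. Push it down the lane.

First I'll approach high.

Call:
carry_out([
  {"fingers":-0.15,"tx":34.5,"ty":61.4,"tz":0,"wz":4.9},
  {"fingers":-0.15,"tx":34.5,"ty":61.4,"tz":0,"wz":4.9},
  {"fingers":-0.15,"tx":34.5,"ty":61.4,"tz":0,"wz":4.9},
  {"fingers":-0.15,"tx":34.5,"ty":61.4,"tz":0,"wz":4.9},
  {"fingers":-0.15,"tx":34.5,"ty":61.4,"tz":0,"wz":4.9},
  {"fingers":-0.15,"tx":34.5,"ty":61.4,"tz":0,"wz":4.9},
  {"fingers":-0.15,"tx":34.5,"ty":61.4,"tz":0,"wz":4.9},
  {"fingers":-0.15,"tx":34.5,"ty":61.4,"tz":0,"wz":4.9},
  {"fingers":-0.15,"tx":34.5,"ty":61.4,"tz":0,"wz":4.9},
  {"fingers":-0.15,"tx":34.5,"ty":61.4,"tz":0,"wz":4.9},
])

```text
invalid input at $.targets[0]: expected keys fingers, tx, ty, tz, wx, wy, wz
```

Call:
carry_out([
  {"fingers":-0.15,"tx":34.5,"ty":61.4,"tz":0,"wx":0,"wy":0,"wz":4.9},
  {"fingers":-0.15,"tx":34.5,"ty":61.4,"tz":0,"wx":0,"wy":0,"wz":4.9},
  {"fingers":-0.15,"tx":34.5,"ty":61.4,"tz":0,"wx":0,"wy":0,"wz":4.9},
  {"fingers":-0.15,"tx":34.5,"ty":61.4,"tz":0,"wx":0,"wy":0,"wz":4.9},
  {"fingers":-0.15,"tx":34.5,"ty":61.4,"tz":0,"wx":0,"wy":0,"wz":4.9},
  {"fingers":-0.15,"tx":34.5,"ty":61.4,"tz":0,"wx":0,"wy":0,"wz":4.9},
  {"fingers":-0.15,"tx":34.5,"ty":61.4,"tz":0,"wx":0,"wy":0,"wz":4.9},
  {"fingers":-0.15,"tx":34.5,"ty":61.4,"tz":0,"wx":0,"wy":0,"wz":4.9},
  {"fingers":-0.15,"tx":34.5,"ty":61.4,"tz":0,"wx":0,"wy":0,"wz":4.9},
  {"fingers":-0.15,"tx":34.5,"ty":61.4,"tz":0,"wx":0,"wy":0,"wz":4.9},
])

```text
time_s: 1.1
tcp_pos: [447.6, -73.5, 176.2]
orientation: [-1.571, -0.0, -1.108]
contact_force: [1.1, -1.1, 0.9]
width: 39.8
```

Call:
carry_out([
  {"fingers":-0.15,"tx":2.5,"ty":4.3,"tz":0,"wx":0,"wy":0,"wz":0},
  {"fingers":-0.15,"tx":5,"ty":8.6,"tz":0,"wx":0,"wy":0,"wz":0},
  {"fingers":-0.15,"tx":7.5,"ty":13,"tz":0,"wx":0,"wy":0,"wz":0},
  {"fingers":-0.15,"tx":10,"ty":17.8,"tz":0,"wx":0,"wy":0,"wz":0},
  {"fingers":-0.15,"tx":10,"ty":17.8,"tz":0,"wx":0,"wy":0,"wz":0},
  {"fingers":-0.15,"tx":10,"ty":17.8,"tz":0,"wx":0,"wy":0,"wz":0},
])

```text
time_s: 1.7
tcp_pos: [547.0, 103.4, 175.3]
orientation: [-1.573, 0.0, -1.106]
contact_force: [0.0, -0.5, 0.2]
width: 40.1
```

```bash
python3 - <<'E'
from h import *
s=r.get_state();print(s['tcp_pos'],s['orientation'],s['contact_force'])
p,d=snap('scene','s1')
cv2.imwrite('pics/c2.png',cv2.resize(p[110:260,140:340,::-1],None,fx=4,fy=4,interpolation=cv2.INTER_CUBIC))
E
```

```text
[546.9849991  103.41852449 175.28998105] [-1.57330145e+00  3.52481796e-04 -1.10585610e+00] [ 0.02618867 -0.4556446   0.2378454 ]
```

View pics/c2.png

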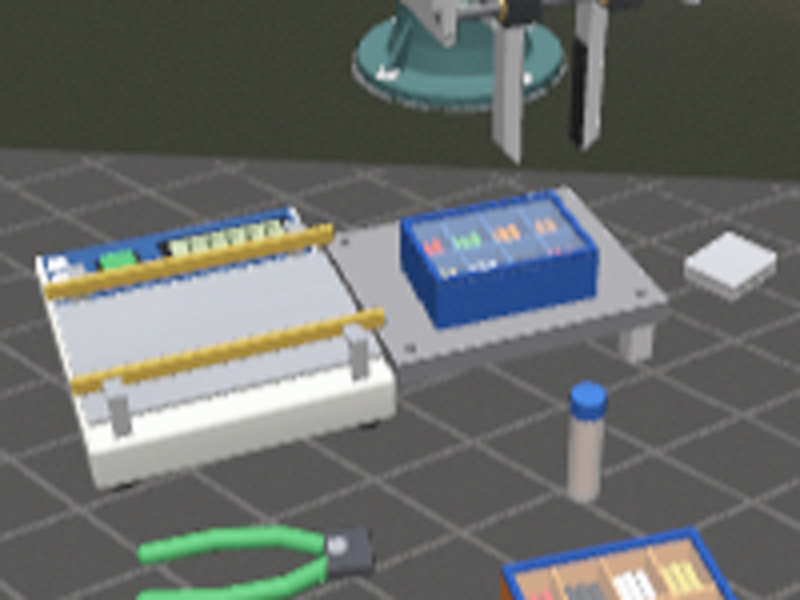

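```bash
python3 - <<'E'
from h import *
U=lambda a:(np.array(a)+.5)/4-.5+[140,110]
pts=[((47,290),75,(-57,-105)),((332,230),75,(-57,105)),((73,382),75,(57,-105)),((383,317),75,(57,105)),
((117,260),50,(-120,-45)),((665,297),55,(85,310)),((565,187),55,(-85,310))]
W=np.array([ray('scene',U(p),z)[0,:2] for p,z,m in pts]);M=[m for *_,m in pts]
th,R,t,e=fit(M,W);print(th,t,e.round(1).tolist())
bx=np.array([ray('scene',U(p),97)[0,:2] for p in[(597,253),(437,282),(402,222),(555,190)]])
t2,R2,c2,e2=fit([(42,60),(42,-60),(-42,-60),(-42,60)],bx);print('box',t2,c2,e2.round(1).tolist(),'in plate',R.T@(c2-t),t2-th)
E
```

```text
0.4620041268260138 [ 548.760427   -122.94614277] [[-1.4, 1.8], [-2.5, -0.5], [-3.4, 0.9], [2.4, 1.0], [3.2, 0.0], [-0.7, -1.5], [2.4, -1.7]]
box 0.41918482355776454 [480.39458154  70.52766953] [[2.9, -2.1], [-0.7, 0.4], [1.7, 1.7], [-3.9, -0.0]] in plate [ 25.04116426 203.66380377] -0.04281930326824923
```

The scene view agrees: yaw 0.462, and the box at x ≈ +22 to +25 mm. The fingers are clear on its +x side, so I'll descend beside it.

Call:
carry_out([
  {"fingers":-0.15,"tx":0,"ty":0,"tz":-3,"wx":0,"wy":0,"wz":0},
  {"fingers":-0.15,"tx":0,"ty":0,"tz":-6,"wx":0,"wy":0,"wz":0},
  {"fingers":-0.15,"tx":0,"ty":0,"tz":-8.5,"wx":0,"wy":0,"wz":0},
  {"fingers":-0.15,"tx":0,"ty":0,"tz":-10.2,"wx":0,"wy":0,"wz":0},
  {"fingers":-0.15,"tx":0,"ty":0,"tz":-10.2,"wx":0,"wy":0,"wz":0},
  {"fingers":-0.15,"tx":0,"ty":0,"tz":-10.2,"wx":0,"wy":0,"wz":0},
])

```text
time_s: 2.35
tcp_pos: [547.1, 101.0, 75.1]
orientation: [-1.571, -0.0, -1.111]
contact_force: [0.1, 1.0, 0.1]
width: 40.1
```

Call:
carry_out([
  {"fingers":-0.15,"tx":-0.6,"ty":-0.3,"tz":-0.6,"wx":0,"wy":0,"wz":0},
  {"fingers":-0.15,"tx":-1.2,"ty":-0.6,"tz":-0.6,"wx":0,"wy":0,"wz":0},
  {"fingers":-0.15,"tx":-1.6,"ty":-0.8,"tz":-0.6,"wx":0,"wy":0,"wz":0},
  {"fingers":-0.15,"tx":-1.9,"ty":-0.95,"tz":-0.6,"wx":0,"wy":0,"wz":0},
  {"fingers":-0.15,"tx":-2.2,"ty":-1.1,"tz":-0.6,"wx":0,"wy":0,"wz":0},
  {"fingers":-0.15,"tx":-2.5,"ty":-1.25,"tz":-0.6,"wx":0,"wy":0,"wz":0},
  {"fingers":-0.15,"tx":-2.8,"ty":-1.4,"tz":-0.6,"wx":0,"wy":0,"wz":0},
  {"fingers":-0.15,"tx":-3.1,"ty":-1.55,"tz":-0.6,"wx":0,"wy":0,"wz":0},
  {"fingers":-0.15,"tx":-3.4,"ty":-1.7,"tz":-0.6,"wx":0,"wy":0,"wz":0},
  {"fingers":-0.15,"tx":-3.4,"ty":-1.7,"tz":-0.6,"wx":0,"wy":0,"wz":0},
])

```text
time_s: 3.35
tcp_pos: [513.0, 85.3, 68.5]
orientation: [-1.571, -0.0, -1.109]
contact_force: [0.5, 0.6, 0.1]
width: 40.1
```

```bash
cat >> h.py <<'E'
TH=.462; RP=np.array([[np.cos(TH),-np.sin(TH)],[np.sin(TH),np.cos(TH)]]); TP=np.array([551.,-122.])
def topl(w): return RP.T@(np.array(w)[:2]-TP)
def crop(n,f,b,k=4):
    p,d=snap(n,f); u0,v0,u1,v1=b
    cv2.imwrite(f'pics/{f}c.png',cv2.resize(p[v0:v1,u0:u1,::-1],None,fx=k,fy=k,interpolation=cv2.INTER_CUBIC))
def uc(a,b,k=4): return (np.array(a)+.5)/k-.5+np.array(b[:2])
E
python3 - <<'E'
from h import *
s=r.get_state();print(s['tcp_pos'],topl(s['tcp_pos']),s['contact_force'])
crop('scene','s2',(140,110,340,260))
E
```

```text
[512.96229959  85.29710133  68.45418311] [ 58.3505348  202.51955451] [0.52838461 0.60859573 0.13173309]
```

View pics/s2c.png

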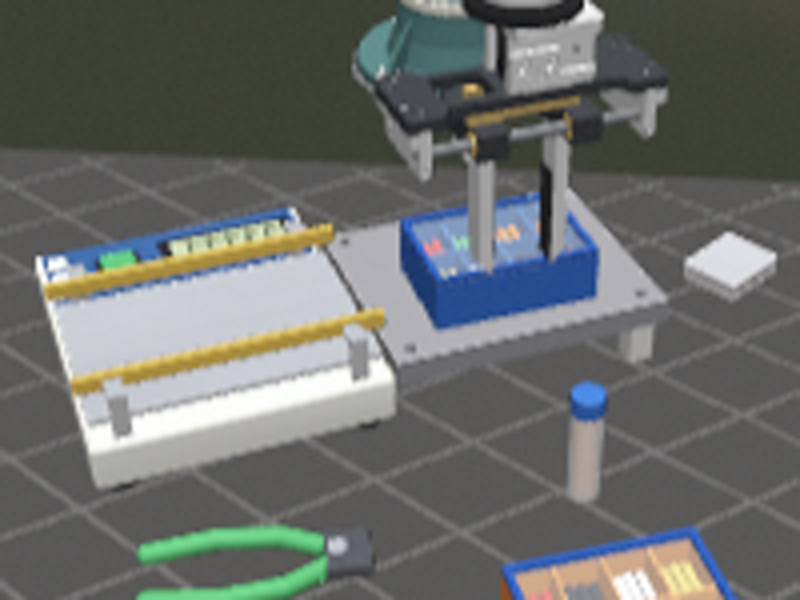

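The fingertips show at crop (487,270) and (555,258), seemingly above the lid, and the box hasn't moved. I'll compare that with the projected TCP.

```bash
python3 - <<'E'
from h import *
s=r.get_state();P=s['tcp_pos'];j=RP@[0,1]
print(s)
for off in(-25,0,25):
    for n in('scene','top'):
        q=P.copy();q[:2]+=j*off;uv=proj(n,q)[0];print(off,n,uv,((uv-[140,110]+.5)*4-.5) if n=='scene' else '')
for uv in((261,175),(278,172),(280,185)):
    d=np.load('pics/s2.npz')['d']; c=r.calibration('scene');K=np.array(c['intrinsics']);T=np.array(c['extrinsics'])
    z=d[uv[1],uv[0]];w=T[:3,:3].T@(np.linalg.inv(K)@[uv[0]*z,uv[1]*z,z]-T[:3,3]);print(uv,z,w,topl(w))
crop('top','t2',(195,145,390,275))
E
```

```text
{'time_s': 3.4, 'joints': array([ 5.59511835e-02,  6.81675945e-02,  1.60737363e+00, -5.62062259e-05,
        1.46594941e+00,  1.16454445e+00]), 'joint_vel': array([ 6.86079802e-06,  3.94948734e-03, -5.34715391e-03,  6.49387406e-04,
       -2.56375274e-03, -7.46261946e-04]), 'joint_efforts': array([-2.64650455e-02, -3.20746994e+01, -2.89673477e+01,  3.55711172e-02,
       -3.92196968e-02, -3.93732436e-03]), 'tcp_pos': array([513.18120755,  85.41055183,  68.51828398]), 'orientation': array([-1.57072469e+00, -9.16658466e-05, -1.10858739e+00]), 'contact_force': array([-0.20054593,  0.15597488,  0.4790616 ]), 'torque': array([ 0.00827469, -0.01570591,  0.0259489 ]), 'width': 39.62456746150712}
-25 scene [260.33170247 185.47461345] [482.82680987 303.39845382]
-25 top [250.63425961 203.75181821] 
0 scene [268.59998529 183.59144039] [515.89994117 295.86576156]
0 top [242.33062195 207.80051188] 
25 scene [276.74900943 181.73542952] [548.49603771 288.4417181 ]
25 top [234.01320995 211.85592165] 
(261, 175) 977.40936 [532.5167904   65.20330009 108.84134811] [ 66.89839038 175.81612545]
(278, 172) 996.8306 [507.37068455 110.25226292 104.74717496] [ 64.4686258  227.35088979]
(280, 185) 1028.733 [501.33187162 117.35279149  57.36240193] [ 62.22788985 236.39875528]
```

View pics/t2c.png

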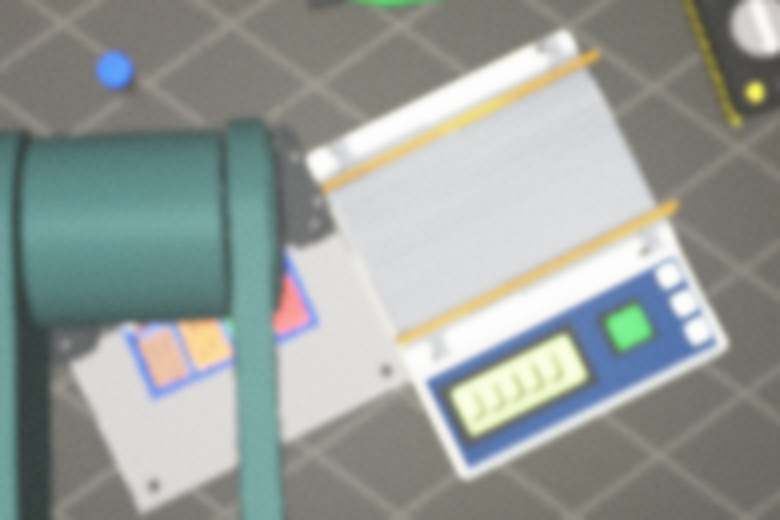

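```bash
python3 - <<'E'
from h import *
c=r.calibration('scene');K=np.array(c['intrinsics']);T=np.array(c['extrinsics'])
def w(d,uv):
    z=float(d[uv[1],uv[0]]);return (T[:3,:3].T@(np.linalg.inv(K)@[uv[0]*z,uv[1]*z,z]-T[:3,3])).round(1)
j=RP@[0,1]
for f,P in(('s1',[547,103.4,175.3]),('s2',[513,85.3,68.5])):
    for o in(-25,0,25):
        q=np.array(P);q[:2]+=j*o;uv=proj('scene',q)[0];print(f,o,((uv-[140,110]+.5)*4-.5).round())
    d=np.load(f'pics/{f}.npz')['d']
    for u in ((267,268,286,287) if f=='s1' else (260,261,262,278,279)):
        for v in (range(140,154,2) if f=='s1' else range(160,192,3)): print(f,u,v,w(d,(u,v)))
E
```

```text
s1 -25 [508. 197.]
s1 0 [544. 190.]
s1 25 [580. 182.]
s1 267 140 [569.   81.5 234.6]
s1 267 142 [565.9  81.4 227.5]
s1 267 144 [566.3  81.5 222.2]
s1 267 146 [565.5  81.6 216.3]
s1 267 148 [568.4  81.8 212.3]
s1 267 150 [205.7  63.2   2.3]
s1 267 152 [220.2  64.1   2.4]
s1 268 140 [567.8  83.8 234. ]
s1 268 142 [566.9  83.9 228.1]
s1 268 144 [564.1  83.9 221.1]
s1 268 146 [564.6  84.  215.9]
s1 268 148 [565.6  84.1 210.9]
s1 268 150 [206.3  66.9   2.8]
s1 268 152 [222.6  67.8   3.9]
s1 286 140 [545.4 127.2 224.1]
s1 286 142 [543.2 127.5 217.5]
s1 286 144 [546.6 127.8 213.7]
s1 286 146 [543.  128.1 206.1]
s1 286 148 [188.4 131.1   4. ]
s1 286 150 [200.5 131.4   2.6]
s1 286 152 [218.3 131.6   4.5]
s1 287 140 [544.4 129.7 223.7]
s1 287 142 [543.8 130.  217.9]
s1 287 144 [542.5 130.3 211.6]
s1 287 146 [172.8 134.4   3.9]
s1 287 148 [188.3 134.7   4.2]
s1 287 150 [201.6 134.9   3.4]
s1 287 152 [220.3 135.1   5.8]
s2 -25 [483. 303.]
s2 0 [516. 296.]
s2 25 [548. 288.]
s2 260 160 [532.5  62.2 155.7]
s2 260 163 [533.7  62.4 147.2]
s2 260 166 [533.1  62.4 137.6]
s2 260 169 [533.7  62.5 128.6]

[... 883 characters left out ...]
530.2  68.2  57.6]
s2 278 160 [513.1 109.  146.5]
s2 278 163 [509.3 109.3 134.8]
s2 278 166 [508.8 109.6 125. ]
s2 278 169 [508.1 109.9 115. ]
s2 278 172 [507.4 110.3 104.7]
s2 278 175 [503.7 110.5  92.5]
s2 278 178 [504.  110.9  82.7]
s2 278 181 [504.9 111.3  73.2]
s2 278 184 [504.2 111.6  62.4]
s2 278 187 [513.1 112.1  58.4]
s2 278 190 [524.9 112.6  56.5]
s2 279 160 [511.4 111.7 145.6]
s2 279 163 [509.8 112.  135.2]
s2 279 166 [510.5 112.3 126.2]
s2 279 169 [507.5 112.6 114.7]
s2 279 172 [509.4 113.  106.2]
s2 279 175 [505.7 113.3  94. ]
s2 279 178 [504.  113.7  82.9]
s2 279 181 [500.9 114.   70.6]
s2 279 184 [504.5 114.4  62.9]
s2 279 187 [512.3 114.9  58. ]
s2 279 190 [524.7 115.3  56.5]
```

The depth data show the visible fingertips at about z 102 when the state says 68.5, and about 208 when it says 175. So the real fingertips end about 33 mm above the reported TCP, and they passed just over the lid without touching. I'll back off and descend with that correction, then check from the image.

Call:
carry_out([
  {"fingers":-0.15,"tx":0,"ty":0,"tz":1,"wx":0,"wy":0,"wz":0},
  {"fingers":-0.15,"tx":1.7,"ty":0.85,"tz":1,"wx":0,"wy":0,"wz":0},
  {"fingers":-0.15,"tx":3.4,"ty":1.7,"tz":1,"wx":0,"wy":0,"wz":0},
  {"fingers":-0.15,"tx":3.4,"ty":1.7,"tz":0,"wx":0,"wy":0,"wz":0},
  {"fingers":-0.15,"tx":3.4,"ty":1.7,"tz":-1,"wx":0,"wy":0,"wz":0},
  {"fingers":-0.15,"tx":3.4,"ty":1.7,"tz":-2,"wx":0,"wy":0,"wz":0},
  {"fingers":-0.15,"tx":3.4,"ty":1.7,"tz":-2.8,"wx":0,"wy":0,"wz":0},
  {"fingers":-0.15,"tx":3.4,"ty":1.7,"tz":-2.8,"wx":0,"wy":0,"wz":0},
])

```text
time_s: 4.25
tcp_pos: [545.3, 102.1, 38.3]
orientation: [-1.575, 0.001, -1.109]
contact_force: [-0.3, -0.0, -0.4]
width: 40.2
```

```bash
python3 - <<'E'
from h import *
s=r.get_state();print(s['tcp_pos'],topl(s['tcp_pos']),s['contact_force'])
crop('scene','s3',(220,130,320,220),6)
E
```

```text
[545.32796044 102.09690187  38.31625638] [ 94.81140243 203.13146341] [-0.29763405 -0.00152482 -0.39126964]
```

View pics/s3c.png

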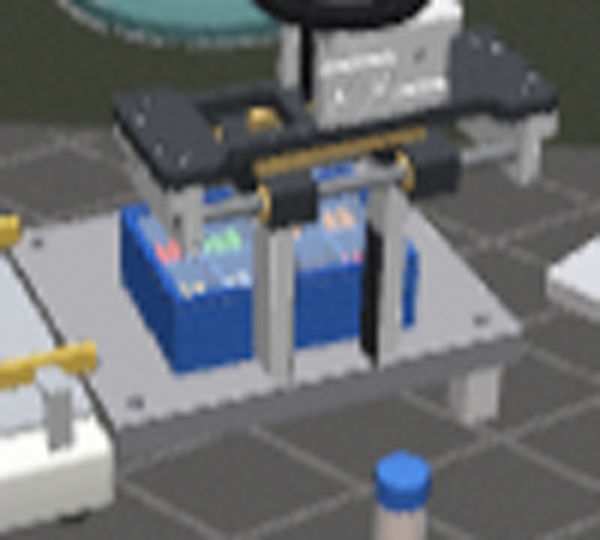

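The fingertips (crop 285,380 and 375,365) now stand beside the box, below its lid and just above deck height. Pushing sideways.

Call:
carry_out([
  {"fingers":-0.15,"tx":-0.7,"ty":-0.35,"tz":0,"wx":0,"wy":0,"wz":0},
  {"fingers":-0.15,"tx":-1.4,"ty":-0.7,"tz":0,"wx":0,"wy":0,"wz":0},
  {"fingers":-0.15,"tx":-1.7,"ty":-0.85,"tz":0,"wx":0,"wy":0,"wz":0},
  {"fingers":-0.15,"tx":-2,"ty":-1,"tz":0,"wx":0,"wy":0,"wz":0},
  {"fingers":-0.15,"tx":-2.3,"ty":-1.15,"tz":0,"wx":0,"wy":0,"wz":0},
  {"fingers":-0.15,"tx":-2.6,"ty":-1.3,"tz":0,"wx":0,"wy":0,"wz":0},
  {"fingers":-0.15,"tx":-2.9,"ty":-1.45,"tz":0,"wx":0,"wy":0,"wz":0},
  {"fingers":-0.15,"tx":-3.2,"ty":-1.6,"tz":0,"wx":0,"wy":0,"wz":0},
  {"fingers":-0.15,"tx":-3.5,"ty":-1.75,"tz":0,"wx":0,"wy":0,"wz":0},
  {"fingers":-0.15,"tx":-3.7,"ty":-1.85,"tz":0,"wx":0,"wy":0,"wz":0},
])

```text
time_s: 5.3
tcp_pos: [510.7, 83.9, 41.0]
orientation: [-1.569, -0.001, -1.108]
contact_force: [2.9, 1.9, 2.2]
width: 40.1
```

```bash
python3 - <<'E'
from h import *
s=r.get_state();print(s['tcp_pos'],topl(s['tcp_pos']),s['contact_force'],s['orientation'])
p,d=snap('scene','s4'); p0=np.load('pics/s0.npz')['p']
for f in(p0,p):
    hsv=cv2.cvtColor(f,cv2.COLOR_RGB2HSV);m=cv2.inRange(hsv,(105,150,50),(125,255,255));m[:, :225]=0;m[:,305:]=0;m[:150]=0;m[195:]=0
    print(m.sum()//255,cv2.boundingRect(m))
E
```

```text
[510.71754762  83.91677171  40.99589491] [ 55.72584913 202.284509  ] [2.92138336 1.91418358 2.19816033] [-1.56937081e+00 -6.65809527e-04 -1.10842520e+00]
668 (240, 158, 49, 34)
477 (237, 155, 49, 34)
```

Call:
carry_out([
  {"fingers":-0.15,"tx":-0.2,"ty":-0.1,"tz":0,"wx":0,"wy":0,"wz":0},
  {"fingers":-0.15,"tx":-0.4,"ty":-0.2,"tz":0,"wx":0,"wy":0,"wz":0},
  {"fingers":-0.15,"tx":-0.4,"ty":-0.2,"tz":0,"wx":0,"wy":0,"wz":0},
  {"fingers":-0.15,"tx":-0.4,"ty":-0.2,"tz":0,"wx":0,"wy":0,"wz":0},
])

```text
time_s: 5.75
tcp_pos: [506.2, 81.9, 40.5]
orientation: [-1.571, -0.0, -1.108]
contact_force: [2.5, 1.1, 1.4]
width: 39.8
```

Call:
carry_out([
  {"fingers":-0.15,"tx":0.5,"ty":0.25,"tz":0,"wx":0,"wy":0,"wz":0},
  {"fingers":-0.15,"tx":1.6,"ty":0.8,"tz":0,"wx":0,"wy":0,"wz":0},
  {"fingers":-0.15,"tx":2.7,"ty":1.35,"tz":0,"wx":0,"wy":0,"wz":0},
  {"fingers":-0.15,"tx":2.7,"ty":1.35,"tz":4,"wx":0,"wy":0,"wz":0},
  {"fingers":-0.15,"tx":2.7,"ty":1.35,"tz":9,"wx":0,"wy":0,"wz":0},
  {"fingers":-0.15,"tx":2.7,"ty":1.35,"tz":9,"wx":0,"wy":0,"wz":0},
])

```text
time_s: 6.35
tcp_pos: [538.6, 96.3, 138.4]
orientation: [-1.558, -0.005, -1.108]
contact_force: [0.8, 0.1, 0.0]
width: 40.1
```

Call:
carry_out([
  {"fingers":-0.15,"tx":-3,"ty":1,"tz":0,"wx":0,"wy":0,"wz":8},
  {"fingers":-0.15,"tx":-6,"ty":2,"tz":0,"wx":0,"wy":0,"wz":16},
  {"fingers":-0.15,"tx":-9,"ty":4,"tz":0,"wx":0,"wy":0,"wz":24},
  {"fingers":-0.15,"tx":-11.5,"ty":5,"tz":0,"wx":0,"wy":0,"wz":32},
  {"fingers":-0.15,"tx":-11.5,"ty":5,"tz":0,"wx":0,"wy":0,"wz":40},
  {"fingers":-0.15,"tx":-11.5,"ty":5,"tz":0,"wx":0,"wy":0,"wz":48},
  {"fingers":-0.15,"tx":-11.5,"ty":5,"tz":0,"wx":0,"wy":0,"wz":56},
  {"fingers":-0.15,"tx":-11.5,"ty":5,"tz":0,"wx":0,"wy":0,"wz":64},
  {"fingers":-0.15,"tx":-11.5,"ty":5,"tz":0,"wx":0,"wy":0,"wz":72},
  {"fingers":-0.15,"tx":-11.5,"ty":5,"tz":0,"wx":0,"wy":0,"wz":80},
])

```text
time_s: 7.35
tcp_pos: [418.5, 145.8, 130.0]
orientation: [-1.571, 0.001, 0.294]
contact_force: [0.6, 0.5, -0.4]
width: 40.2
```

Call:
carry_out([
  {"fingers":-0.15,"tx":0,"ty":0,"tz":0,"wx":0,"wy":0,"wz":5},
  {"fingers":-0.15,"tx":0,"ty":0,"tz":0,"wx":0,"wy":0,"wz":10},
  {"fingers":-0.15,"tx":0,"ty":0,"tz":0,"wx":0,"wy":0,"wz":10},
  {"fingers":-0.15,"tx":0,"ty":0,"tz":0,"wx":0,"wy":0,"wz":10},
])

```text
time_s: 7.75
tcp_pos: [418.4, 145.6, 130.1]
orientation: [-1.571, 0.001, 0.461]
contact_force: [-0.4, 0.2, -0.2]
width: 39.9
```

```bash
python3 - <<'E'
from h import *
s=r.get_state();print(s['tcp_pos'],topl(s['tcp_pos']),s['orientation'])
snap('top','t5')
crop('scene','s5',(140,110,340,260))
E
```

```text
[418.42787726 145.60633368 130.11078247] [  0.60903208 298.6438458 ] [-1.57063230e+00  8.47587015e-04  4.60638373e-01]
```

View pics/s5c.png

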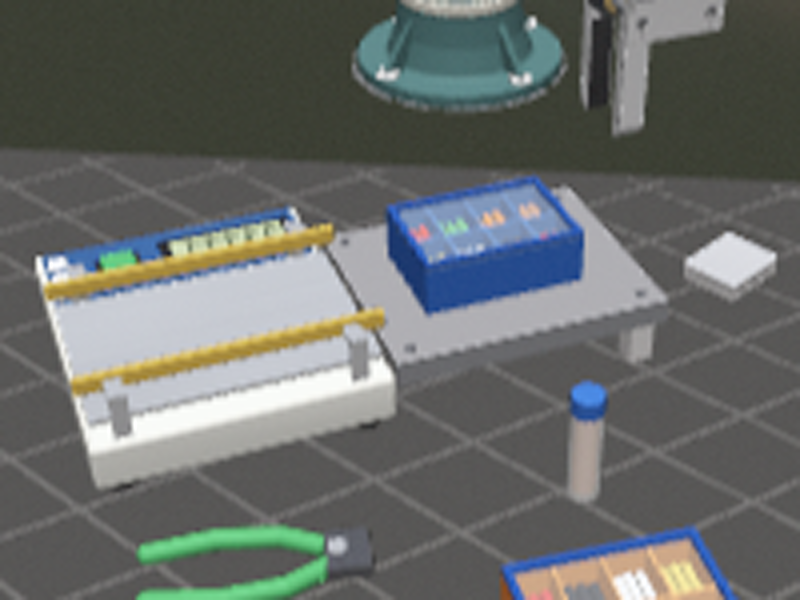

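The box now stands further across the deck, with lid corners at crop (387,210), (540,180), (583,237) and (430,265). I'll locate it.

```bash
cat > box.py <<'E'
from h import *
def box(pts,k=4,b=(140,110)):
    bx=np.array([ray('scene',uc(p,b,k),97)[0,:2] for p in pts])
    t2,R2,c2,e2=fit([(42,60),(42,-60),(-42,-60),(-42,60)],bx);print('box',topl(c2).round(1),round(t2-TH,3),e2.round(1).tolist())
E
python3 - <<'E'
from box import *
box([(597,253),(437,282),(402,222),(555,190)])
box([(583,237),(430,265),(387,210),(540,180)])
E
```

```text
box [ 22.6 203.8] -0.043 [[2.9, -2.1], [-0.7, 0.4], [1.7, 1.7], [-3.9, -0.0]]
box [  2.4 202.2] -0.023 [[1.8, -2.0], [-4.4, 2.6], [2.1, -0.5], [0.5, -0.1]]
```

Call:
carry_out([
  {"fingers":-0.15,"tx":0,"ty":0,"tz":-4,"wx":0,"wy":0,"wz":0},
  {"fingers":-0.15,"tx":0,"ty":0,"tz":-7,"wx":0,"wy":0,"wz":0},
  {"fingers":-0.15,"tx":0,"ty":0,"tz":-9.2,"wx":0,"wy":0,"wz":0},
  {"fingers":-0.15,"tx":0,"ty":0,"tz":-9.2,"wx":0,"wy":0,"wz":0},
  {"fingers":-0.15,"tx":0,"ty":0,"tz":-9.2,"wx":0,"wy":0,"wz":0},
])

```text
time_s: 8.35
tcp_pos: [418.4, 145.5, 38.8]
orientation: [-1.571, 0.0, 0.462]
contact_force: [0.1, -0.1, 1.0]
width: 39.8
```

Call:
carry_out([
  {"fingers":-0.15,"tx":0.45,"ty":-0.9,"tz":0,"wx":0,"wy":0,"wz":0},
  {"fingers":-0.15,"tx":0.9,"ty":-1.8,"tz":0,"wx":0,"wy":0,"wz":0},
  {"fingers":-0.15,"tx":1.1,"ty":-2.2,"tz":0,"wx":0,"wy":0,"wz":0},
  {"fingers":-0.15,"tx":1.3,"ty":-2.6,"tz":0,"wx":0,"wy":0,"wz":0},
  {"fingers":-0.15,"tx":1.5,"ty":-3,"tz":0,"wx":0,"wy":0,"wz":0},
  {"fingers":-0.15,"tx":1.7,"ty":-3.4,"tz":0,"wx":0,"wy":0,"wz":0},
  {"fingers":-0.15,"tx":1.9,"ty":-3.8,"tz":0,"wx":0,"wy":0,"wz":0},
  {"fingers":-0.15,"tx":2.1,"ty":-4.2,"tz":0,"wx":0,"wy":0,"wz":0},
  {"fingers":-0.15,"tx":2.3,"ty":-4.6,"tz":0,"wx":0,"wy":0,"wz":0},
  {"fingers":-0.15,"tx":2.5,"ty":-5,"tz":0,"wx":0,"wy":0,"wz":0},
])

```text
time_s: 9.35
tcp_pos: [443.3, 95.2, 38.5]
orientation: [-1.571, 0.0, 0.462]
contact_force: [-1.3, 2.6, 2.9]
width: 40.0
```

```bash
python3 - <<'E'
from h import *
s=r.get_state();print(s['tcp_pos'],topl(s['tcp_pos']),s['orientation'],s['contact_force'])
snap('top','t6')
crop('scene','s6',(140,110,340,260))
E
```

```text
[443.33064128  95.21657587  38.45165407] [  0.44036377 242.43666744] [-1.57059844e+00  1.04177876e-04  4.62425035e-01] [-1.31695778  2.62899524  2.94306783]
```

View pics/s6c.png

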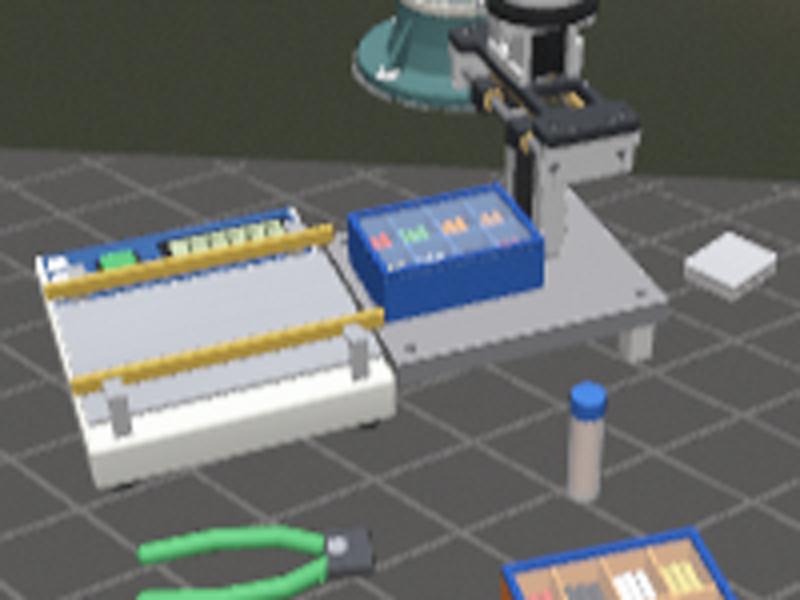

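The box is at the lane mouth, with lid corners at crop (347,218), (498,185), (543,237) and (385,270). I'll compute its x and the clearance to the rails.

```bash
python3 - <<'E'
from box import *
box([(543,237),(385,270),(347,218),(498,185)])
# sub-pixel box outline from top view: lid blue/colour mask
p=np.load('pics/t6.npz')['p'];hsv=cv2.cvtColor(p,cv2.COLOR_RGB2HSV)
m=cv2.inRange(hsv,(105,90,60),(130,255,255));m[:,:215]=0;m[:180]=0;m[260:]=0;m[:,300:]=0
c=max(cv2.findContours(m,0,2)[0],key=cv2.contourArea).reshape(-1,2)
w=np.array([topl(q) for q in ray('top',c,97)]);print(m.sum()//255,w.min(0),w.max(0));rc=cv2.minAreaRect(w.astype(np.float32));print(rc)
# rails in same view/plate frame
y=cv2.inRange(hsv,(12,90,100),(28,255,255));y[:145]=0;y[280:]=0;y[:,:270]=0;y[:,365:]=0
for c in cv2.findContours(y,0,2)[0]:
    if len(c)>20:
        w=np.array([topl(q) for q in ray('top',c.reshape(-1,2),82)]);v=cv2.fitLine(w.astype(np.float32),2,0,.01,.01).ravel();print('rail',v,w.min(0),w.max(0))
E
```

```text
box [ -2.8 172.3] 0.016 [[-1.7, -1.5], [-5.6, -0.8], [4.1, 1.7], [3.2, 0.6]]
24 [ 34.80282999 173.83425414] [ 38.52769543 200.771537  ]
((36.66527557373047, 187.30288696289062), (3.519632577896118, 26.949256896972656), 0.5288233160972595)
rail [ 3.7793587e-03 -9.9999285e-01 -5.5181011e+01 -1.8320872e+00] [ -58.78021525 -104.13968269] [-51.64629427 100.59994949]
rail [ 2.7749066e-03 -9.9999613e-01  5.8304188e+01  2.1868442e-01] [  54.80384886 -102.94406825] [ 62.02430016 101.28068646]
```

```bash
cat > dep.py <<'E'
from h import *
def dep(f):
    z=np.load(f'pics/{f}.npz');p,d=z['p'],z['d'];c=r.calibration('scene');K=np.array(c['intrinsics']);T=np.array(c['extrinsics'])
    v,u=np.mgrid[:384,:512];q=np.stack([u*d,v*d,d],-1)@np.linalg.inv(K).T;W=(q-T[:3,3])@T[:3,:3]
    X=np.concatenate([(W[...,:2]-TP)@RP,W[...,2:]],-1);h=cv2.cvtColor(p,cv2.COLOR_RGB2HSV)
    b=cv2.inRange(h,(105,120,40),(128,255,255))>0;y=cv2.inRange(h,(12,100,90),(28,255,255))>0
    def s(m,n):
        P=X[m]
        if len(P)<5: print(n,'few',len(P));return
        k=np.polyfit(P[:,1],P[:,0],1);e=P[:,0]-np.polyval(k,P[:,1]);g=abs(e)<4;k=np.polyfit(P[g,1],P[g,0],1)
        print(n,g.sum(),'x@mean',np.polyval(k,P[g,1].mean()).round(2),'slope',k[0].round(4),'y',np.percentile(P[:,1],[1,99]).round(1),'z',np.percentile(P[:,2],[2,98]).round(1))
    Z=X[...,2]
    s(b&(Z>65)&(Z<92)&(abs(X[...,0]-42)<30)&(abs(X[...,1]-130)<170),'box +x face')
    s(y&(Z>70)&(Z<80)&(abs(X[...,0]-58)<9)&(abs(X[...,1])<112),'far rail outer')
    s(y&(Z>70)&(Z<80)&(abs(X[...,0]+54)<9)&(abs(X[...,1])<112),'near rail inner')
    s((Z>92)&(Z<103)&(abs(X[...,0])<38)&(X[...,1]>-100)&(X[...,1]<290)&(cv2.inRange(h,(0,0,0),(180,60,255))==0),'lid')
E
python3 -c "
from dep import *
dep('s0');dep('s5');dep('s6')"
```

```text
box +x face 209 x@mean 62.39 slope 0.0745 y [142.6 259.5] z [65.5 90.9]
far rail outer 187 x@mean 59.87 slope -0.0056 y [-101.9  103. ] z [70.7 79.9]
near rail inner 185 x@mean -54.14 slope -0.0055 y [-102.4   99.5] z [70.7 79.9]
lid 59 x@mean 5.03 slope -0.0359 y [144.1 262.8] z [93.6 99.7]
box +x face 294 x@mean 39.86 slope 0.0051 y [141.8 261.3] z [65.8 91.1]
far rail outer 191 x@mean 59.85 slope -0.0027 y [-101.7  102.8] z [71.2 79.7]
near rail inner 176 x@mean -54.21 slope -0.0045 y [-102.1   99.3] z [70.9 79.8]
lid 42 x@mean -2.07 slope -0.0146 y [142.1 260.7] z [93.7 99.5]
box +x face 295 x@mean 39.07 slope 0.0129 y [111.8 230.5] z [65.7 91.4]
far rail outer 184 x@mean 59.75 slope -0.0042 y [-101.8  100.8] z [71.  79.7]
near rail inner 179 x@mean -54.07 slope -0.0045 y [-102.4   99.5] z [71.1 79.9]
lid 51 x@mean -1.83 slope 0.0036 y [112.2 231.5] z [93.6 99.8]
```

Depth gives an accurate reading: box x = −2.9 mm, yaw within 0.02, and rails where expected, with about 9 mm clearance per side. Pushing on down the lane.

Call:
carry_out([
  {"fingers":-0.15,"tx":0.35,"ty":-0.7,"tz":0,"wx":0,"wy":0,"wz":0},
  {"fingers":-0.15,"tx":0.7,"ty":-1.4,"tz":0,"wx":0,"wy":0,"wz":0},
  {"fingers":-0.15,"tx":1.05,"ty":-2.1,"tz":0,"wx":0,"wy":0,"wz":0},
  {"fingers":-0.15,"tx":1.4,"ty":-2.8,"tz":0,"wx":0,"wy":0,"wz":0},
  {"fingers":-0.15,"tx":1.75,"ty":-3.5,"tz":0,"wx":0,"wy":0,"wz":0},
  {"fingers":-0.15,"tx":2.1,"ty":-4.2,"tz":0,"wx":0,"wy":0,"wz":0},
  {"fingers":-0.15,"tx":2.45,"ty":-4.9,"tz":0,"wx":0,"wy":0,"wz":0},
  {"fingers":-0.15,"tx":2.8,"ty":-5.6,"tz":0,"wx":0,"wy":0,"wz":0},
  {"fingers":-0.15,"tx":3.15,"ty":-6.3,"tz":0,"wx":0,"wy":0,"wz":0},
  {"fingers":-0.15,"tx":3.5,"ty":-7,"tz":0,"wx":0,"wy":0,"wz":0},
])

```text
time_s: 10.45
tcp_pos: [478.4, 24.7, 38.3]
orientation: [-1.571, 0.0, 0.462]
contact_force: [-0.5, 1.6, -1.0]
width: 40.2
```

```bash
python3 - <<'E'
from dep import *
s=r.get_state();print(topl(s['tcp_pos']),s['tcp_pos'][2],s['orientation'],s['contact_force'])
snap('scene','s7');dep('s7')
E
```

```text
[  0.4655464  163.70150114] 38.27221851259363 [-1.57084175e+00  3.54633313e-04  4.62286210e-01] [-0.45146774  1.57766891 -1.04087106]
box +x face 264 x@mean 39.3 slope 0.0052 y [ 33.9 151.4] z [66.6 91.4]
far rail outer 189 x@mean 59.98 slope -0.0013 y [-101.7  102.2] z [70.9 79.9]
near rail inner 126 x@mean -54.36 slope -0.0045 y [-103.2   35.4] z [71.  79.8]
lid 46 x@mean -1.65 slope 0.0158 y [ 34.  153.7] z [93.5 99.7]
```

Call:
carry_out([
  {"fingers":-0.15,"tx":0.45,"ty":-0.9,"tz":0,"wx":0,"wy":0,"wz":0},
  {"fingers":-0.15,"tx":0.9,"ty":-1.8,"tz":0,"wx":0,"wy":0,"wz":0},
  {"fingers":-0.15,"tx":1.35,"ty":-2.7,"tz":0,"wx":0,"wy":0,"wz":0},
  {"fingers":-0.15,"tx":1.8,"ty":-3.6,"tz":0,"wx":0,"wy":0,"wz":0},
  {"fingers":-0.15,"tx":2.25,"ty":-4.5,"tz":0,"wx":0,"wy":0,"wz":0},
  {"fingers":-0.15,"tx":2.7,"ty":-5.4,"tz":0,"wx":0,"wy":0,"wz":0},
  {"fingers":-0.15,"tx":3.15,"ty":-6.3,"tz":0,"wx":0,"wy":0,"wz":0},
  {"fingers":-0.15,"tx":3.6,"ty":-7.2,"tz":0,"wx":0,"wy":0,"wz":0},
  {"fingers":-0.15,"tx":4,"ty":-8,"tz":0,"wx":0,"wy":0,"wz":0},
  {"fingers":-0.15,"tx":4.1,"ty":-8.2,"tz":0,"wx":0,"wy":0,"wz":0},
])

```text
time_s: 11.5
tcp_pos: [519.8, -57.5, 38.6]
orientation: [-1.571, -0.0, 0.461]
contact_force: [-0.7, 2.0, -0.1]
width: 40.0
```

```bash
python3 - <<'E'
from dep import *
s=r.get_state();print(topl(s['tcp_pos']),s['tcp_pos'][2],s['contact_force'])
snap('scene','s8');dep('s8')
E
```

```text
[ 0.8221743  71.61644037] 38.55817559485071 [-0.69836194  2.01821798 -0.08454936]
box +x face 218 x@mean 39.54 slope -0.0059 y [-39.3  60.8] z [72.8 91. ]
far rail outer 185 x@mean 59.88 slope -0.0028 y [-101.4  103. ] z [71.1 79.8]
near rail inner 43 x@mean -54.3 slope -0.0427 y [-104.   -59.6] z [70.3 79.7]
lid 49 x@mean -1.34 slope 0.0084 y [-57.7  61.6] z [93.7 99.7]
```

The box is on the plate at x ≈ −2.5, y ≈ +1.5 mm. I'll withdraw straight back, go up, then turn the hand and close the fingers over the key.

Call:
carry_out([
  {"fingers":-0.15,"tx":-0.25,"ty":0.5,"tz":0,"wx":0,"wy":0,"wz":0},
  {"fingers":-0.15,"tx":-1.2,"ty":2.4,"tz":0,"wx":0,"wy":0,"wz":0},
  {"fingers":-0.15,"tx":-2.7,"ty":5.4,"tz":0,"wx":0,"wy":0,"wz":0},
  {"fingers":-0.15,"tx":-2.7,"ty":5.4,"tz":1,"wx":0,"wy":0,"wz":0},
  {"fingers":-0.15,"tx":-2.7,"ty":5.4,"tz":4,"wx":0,"wy":0,"wz":0},
  {"fingers":-0.15,"tx":-2.7,"ty":5.4,"tz":8,"wx":0,"wy":0,"wz":0},
  {"fingers":-0.15,"tx":-2.7,"ty":5.4,"tz":12,"wx":0,"wy":0,"wz":0},
  {"fingers":-0.15,"tx":-2.7,"ty":5.4,"tz":12,"wx":0,"wy":0,"wz":0},
])

```text
time_s: 12.35
tcp_pos: [496.6, -3.3, 166.4]
orientation: [-1.58, -0.012, 0.463]
contact_force: [0.5, -0.1, 0.6]
width: 40.1
```

Call:
carry_out([
  {"fingers":-1,"tx":-0.5,"ty":-2,"tz":0,"wx":0,"wy":0,"wz":-8},
  {"fingers":-1,"tx":-0.9,"ty":-5,"tz":0,"wx":0,"wy":0,"wz":-16},
  {"fingers":-1,"tx":-1.3,"ty":-8,"tz":0,"wx":0,"wy":0,"wz":-24},
  {"fingers":-1,"tx":-1.7,"ty":-11,"tz":0,"wx":0,"wy":0,"wz":-32},
  {"fingers":-1,"tx":-2.1,"ty":-14,"tz":0,"wx":0,"wy":0,"wz":-40},
  {"fingers":-1,"tx":-2.5,"ty":-17,"tz":0,"wx":0,"wy":0,"wz":-48},
  {"fingers":-1,"tx":-2.9,"ty":-20,"tz":0,"wx":0,"wy":0,"wz":-56},
  {"fingers":-1,"tx":-2.9,"ty":-21.2,"tz":0,"wx":0,"wy":0,"wz":-64},
  {"fingers":-1,"tx":-2.9,"ty":-21.2,"tz":0,"wx":0,"wy":0,"wz":-72},
  {"fingers":-1,"tx":-2.9,"ty":-21.2,"tz":0,"wx":0,"wy":0,"wz":-80},
])

```text
time_s: 13.35
tcp_pos: [462.9, -215.5, 158.0]
orientation: [-1.572, -0.0, -0.941]
contact_force: [-0.1, -0.2, -0.2]
width: 0.5
```

Call:
carry_out([
  {"fingers":-1,"tx":0,"ty":0,"tz":0,"wx":0,"wy":0,"wz":-5},
  {"fingers":-1,"tx":0,"ty":0,"tz":0,"wx":0,"wy":0,"wz":-10},
  {"fingers":-1,"tx":0,"ty":0,"tz":0,"wx":0,"wy":0,"wz":-10},
  {"fingers":-1,"tx":0,"ty":0,"tz":0,"wx":0,"wy":0,"wz":-10},
])

```text
time_s: 13.75
tcp_pos: [463.2, -214.6, 158.3]
orientation: [-1.571, -0.0, -1.107]
contact_force: [0.2, -0.4, 0.6]
width: 0.4
```

```bash
python3 - <<'E'
from dep import *
s=r.get_state();print(s['tcp_pos'],topl(s['tcp_pos']),s['orientation'],s['width'])
crop('scene','s9',(140,100,260,220),5);dep('s9')
# key from scene
p=np.load('pics/s0.npz')['p'];h=cv2.cvtColor(p,cv2.COLOR_RGB2HSV);m=cv2.inRange(h,(50,90,60),(85,255,255));m[:165]=0;m[185:]=0;m[:,:150]=0;m[:,185:]=0
q=np.argwhere(m)[:,::-1].mean(0);w=ray('scene',q,48)[0];print('key',q,w,topl(w), RP@[-120,-45]+TP)
E
```

```text
[ 463.17666914 -214.6354528   158.2983098 ] [-119.90744362  -43.77750018] [-1.57115237e+00 -2.03183747e-04 -1.10659104e+00] 0.4382380943858416
box +x face 219 x@mean 39.52 slope 0.0008 y [-38.6  60.9] z [72.2 91.5]
far rail outer 179 x@mean 59.95 slope -0.0064 y [-101.9  100.8] z [71.1 79.7]
near rail inner 70 x@mean -54.03 slope -0.0027 y [-103.8  101.1] z [70.5 79.8]
lid 43 x@mean -1.29 slope 0.0083 y [-57.7  61. ] z [93.5 99.5]
key [168.8 174.5] [ 460.95665068 -218.25174759   48.        ] [-123.50664637  -46.02512327] [ 463.63873235 -215.77104519]
```

View pics/s9c.png

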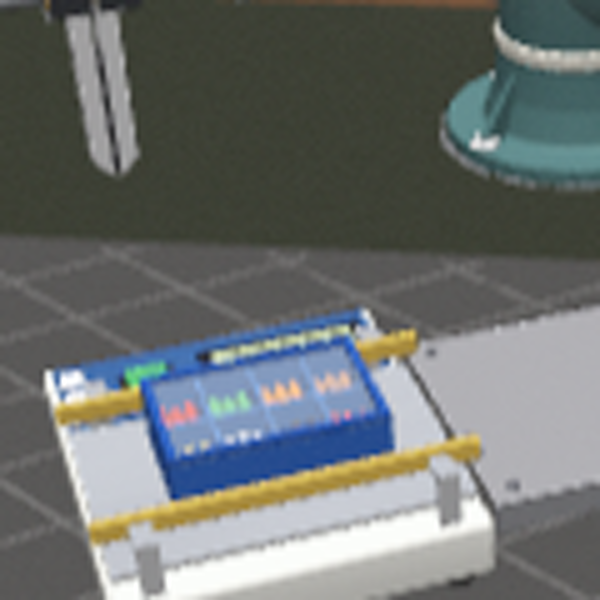

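The box stands centred between the rails (crop 265,415), and the closed fingers are above the key (tip at 115,175). I'll descend to just above the key.

Call:
carry_out([
  {"fingers":-1,"tx":0,"ty":0,"tz":-4,"wx":0,"wy":0,"wz":0},
  {"fingers":-1,"tx":0,"ty":0,"tz":-8,"wx":0,"wy":0,"wz":0},
  {"fingers":-1,"tx":0,"ty":0,"tz":-11,"wx":0,"wy":0,"wz":0},
  {"fingers":-1,"tx":0,"ty":0,"tz":-12.5,"wx":0,"wy":0,"wz":0},
  {"fingers":-1,"tx":0,"ty":0,"tz":-13,"wx":0,"wy":0,"wz":0},
  {"fingers":-1,"tx":0,"ty":0,"tz":-13,"wx":0,"wy":0,"wz":0},
  {"fingers":-1,"tx":0,"ty":0,"tz":-13,"wx":0,"wy":0,"wz":0},
])

```text
time_s: 14.5
tcp_pos: [464.2, -215.1, 29.8]
orientation: [-1.57, -0.002, -1.108]
contact_force: [-0.0, 0.4, 0.1]
width: 0.4
```

Call:
carry_out([
  {"fingers":-1,"tx":0,"ty":0,"tz":-0.3,"wx":0,"wy":0,"wz":0},
  {"fingers":-1,"tx":0,"ty":0,"tz":-0.6,"wx":0,"wy":0,"wz":0},
  {"fingers":-1,"tx":0,"ty":0,"tz":-0.9,"wx":0,"wy":0,"wz":0},
  {"fingers":-1,"tx":0,"ty":0,"tz":-1.1,"wx":0,"wy":0,"wz":0},
  {"fingers":-1,"tx":0,"ty":0,"tz":-1.1,"wx":0,"wy":0,"wz":0},
  {"fingers":-1,"tx":0,"ty":0,"tz":-1.1,"wx":0,"wy":0,"wz":0},
])

```text
time_s: 15.1
tcp_pos: [463.8, -214.9, 18.2]
orientation: [-1.57, -0.001, -1.108]
contact_force: [0.9, 0.6, 3.7]
width: 0.7
```

Call:
carry_out([
  {"fingers":-1,"tx":0,"ty":0,"tz":-0.15,"wx":0,"wy":0,"wz":0},
  {"fingers":-1,"tx":0,"ty":0,"tz":-0.3,"wx":0,"wy":0,"wz":0},
  {"fingers":-1,"tx":0,"ty":0,"tz":-0.3,"wx":0,"wy":0,"wz":0},
  {"fingers":-1,"tx":0,"ty":0,"tz":-0.3,"wx":0,"wy":0,"wz":0},
])

```text
time_s: 15.5
tcp_pos: [463.8, -214.9, 16.2]
orientation: [-1.57, -0.001, -1.108]
contact_force: [-1.9, 0.6, 9.3]
width: 0.7
```

Call:
carry_out([
  {"fingers":-1,"tx":0,"ty":0,"tz":-0.15,"wx":0,"wy":0,"wz":0},
  {"fingers":-1,"tx":0,"ty":0,"tz":-0.15,"wx":0,"wy":0,"wz":0},
  {"fingers":-1,"tx":0,"ty":0,"tz":-0.15,"wx":0,"wy":0,"wz":0},
])

```text
time_s: 15.8
tcp_pos: [463.9, -214.9, 16.0]
orientation: [-1.57, -0.002, -1.108]
contact_force: [-3.6, 1.9, 16.0]
width: 0.5
```

Call:
carry_out([
  {"fingers":-1,"tx":0,"ty":0,"tz":1,"wx":0,"wy":0,"wz":0},
  {"fingers":-1,"tx":0,"ty":0,"tz":3,"wx":0,"wy":0,"wz":0},
  {"fingers":-1,"tx":0,"ty":0,"tz":7,"wx":0,"wy":0,"wz":0},
  {"fingers":-1,"tx":0,"ty":0,"tz":11,"wx":0,"wy":0,"wz":0},
  {"fingers":-1,"tx":-3,"ty":-3,"tz":14,"wx":0,"wy":0,"wz":0},
  {"fingers":-1,"tx":-6,"ty":-6,"tz":14,"wx":0,"wy":0,"wz":0},
  {"fingers":-1,"tx":-6,"ty":-6,"tz":14,"wx":0,"wy":0,"wz":0},
  {"fingers":-1,"tx":-6,"ty":-6,"tz":14,"wx":0,"wy":0,"wz":0},
  {"fingers":-1,"tx":-6,"ty":-6,"tz":14,"wx":0,"wy":0,"wz":0},
])

```text
time_s: 16.7
tcp_pos: [403.2, -273.5, 151.7]
orientation: [-1.571, 0.003, -1.108]
contact_force: [-0.6, 0.7, -0.4]
width: 0.5
```

```bash
python3 - <<'E'
from dep import *
s=r.get_state();print(s['tcp_pos'],s['contact_force'],s['joint_vel'])
crop('top','t9',(195,145,390,275));snap('scene','s10');dep('s10')
E
```

```text
[ 403.20102172 -273.4807226   151.68164473] [-0.64572204  0.6719896  -0.40354073] [ 0.01552925  0.00239215 -0.00297111 -0.00327619 -0.00102051 -0.00236282]
box +x face 225 x@mean 39.68 slope 0.006 y [-39.3  60.4] z [72.9 91.9]
far rail outer 180 x@mean 59.73 slope -0.0052 y [-101.6  101.2] z [70.6 79.8]
near rail inner 72 x@mean -53.98 slope -0.0069 y [-102.8  101.6] z [71.4 79.9]
lid 56 x@mean -1.85 slope -0.008 y [-57.7  60.8] z [93.8 99.7]
```

View pics/t9c.png

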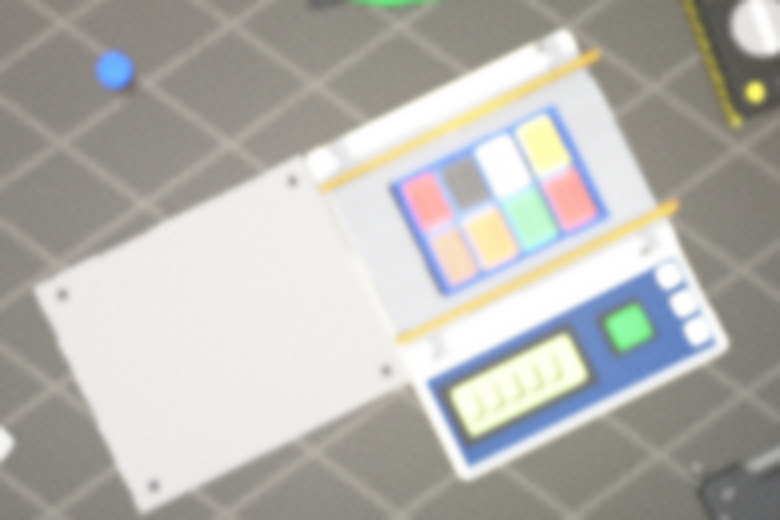

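The box (crop 500,200) stands centred on the plate between the rails, the key (628,328) is up, and the hand is clear. Handing in.

```bash
python3 -c "
from h import *
print(r.close_job())"
```

```text
the job is handed in; nothing more can be done
None
```

I pushed the box to the lane's centre line, then down the lane onto the weighing plate. With the hand off it, I pressed the green count key, let it go, and handed the job in at about 17 s; `close_job` gives no verdict.

**Last checks:**
- **Box:** by depth it stands at x ≈ −2.4 mm, y ≈ +1.5 mm on the plate, with yaw within about 0.01 rad and roughly 9 mm clear of each rail.
- **Key:** it reached its stop. In the last 1.5 mm commanded, the fingers moved only 0.2 mm and the force rose from 9 to 16 N, against the 5 N that holds it down. Afterwards it looked the same from above as at the start; I did not measure its height.
- **Contact:** pushing readings stayed within about 4 N, far below the 25 N limit, and I saw no contact with the rails.
- **Other things:** the solder tube looked unmoved in the last top view, and the hand never worked near the rest. I did not measure them again.

**What disagreed:**
- **Fingertip height:** the real fingertips end about 33 mm higher than the reported TCP. My first sideways push therefore passed over the lid without touching the box. I corrected the height and repeated it.
- **Scale yaw:** I measured about 0.46 rad, outside the stated 0 to 0.35. Both cameras agreed, so I used the measured value.

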